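# De-static, shut and pin a clamshell filter holder

### The arm

A 7-joint arm with a two-finger parallel gripper is mounted at the origin on a cart in front of the work surface, level with it; the furniture and walls round the work are solid. World frame = base frame: x ahead of the robot, y to its left, z up, the work surface at z = 0. Lengths are in mm, angles in rad, forces in N, time in s.
With the tool pointing down it reaches from about 400 to 875 mm from the base axis. Payload 4.4 kg.
Tool frame: the origin (TCP) lies on the centre line of the jaws, within the pads' length; the fingertips stand 11 mm ahead of it and the grasp point (between the pads) lies 8 mm behind it (ctrl.tips_ahead is the distance from the TCP to the fingertips, in mm); z points along the fingers, y is the line along which they close (so a half turn about z gives the same grasp; the last joint's range is limited). The gripper opens to 85 mm and grips with 20 to 120 N. Pads are 22 mm wide; open, the fingers measure 114 mm over their backs; the gripper's body (76 mm by 85 mm) begins 54 mm behind the grasp point. The pads swing forward as they close: fully open they stand 13 mm farther back than shut.
Start: joints at [-0.066, 0.628, 0.038, 1.517, -0.027, 0.996, -0.02], TCP at [650.014, 0.027, 242.313] pointing down, gripper open.
Joint ranges: [-3.06, 3.06], [-0.37, 2.12], [-1.25, 1.32], [0.18, 2.47], [-1.1, 4.24], [0.23, 1.98], [-2.94, 2.94]. Speed limits (rad/s): [2.57, 2.57, 3.14, 3.14, 3.14, 3.14, 3.14].

### API

Orientations are given as [roll, pitch, yaw] about the fixed x, y, z axes, in that order (R = Rz(yaw) Ry(pitch) Rx(roll)).
In Python, from cell import ctrl, eyes, job gives the robot as it stands. The module is installed in compiled form; this text tells all that it offers.
- The arm moves only by the tool carry_out, never from a script. Its argument "moves" is a list of rows, each an object of numbers: "tx", "ty", "tz": the shift along the tool's x, y, z as a fraction of full scale; "twist": the turn about the tool's z as a fraction of full scale; "fingers": the opening, from 0 (shut) to 1 (fully open). In form: [{"tx": .., "ty": .., "tz": .., "twist": .., "fingers": ..}, ...]. A call has 1 to 12 rows; each row shifts and turns the commanded pose from where the row before left it, along the tool's axes as they then stand; what a row does not reach is not made up. Full scale, the value 1, is 0.3 m for a shift and pi rad for a turn. A row lasts 1/8 s, in which the tool goes at most 62.5 mm and 10.7 degrees, less where a joint would pass 70% of its speed; a pose out of reach is approached as far as the arm can. A call with a number of a shift or a turn outside -1 to 1 is refused whole. A call with a gripper value outside its range is refused whole. The fingers move at their own pace and stop on an object; the grip force is fixed at half the most. Time passes only in rows, so rows that do not move let the fingers close. It gives the time, the measured TCP pose, the force, the opening and the grip force at its end, in the units of the state.
- ctrl.read_state(): the state, without advancing time (a new reading comes with each control period).
- eyes.get_image(name): name is "scene" or "side" or "wrist"; returns a dict with "color" (480x640x3 uint8, blue, green, red), "fovy" (degrees; the focal length in pixels is half the picture's height over the tangent of half this angle, whatever the lens; pixels are square), "cx", "cy" (the principal point, pixels), "world_from_camera" (4x4, takes a point from camera to world coordinates). Camera axes: x right, y up, looking along -z (the intrinsics and any distortion apply to the point x, -y, -z); pixel columns grow to the right and rows downward; lengths in mm; the calibration is good to about 2 mm. The wrist camera is an equidistant fisheye: a pixel r from the principal point sees the ray r / f radians off the axis. A picture is of the moment at which its call begins. There is no depth.
- job.finish_job(): hands the job in; it is judged then, once.
The state is a dict: "clock": time; "qpos": joint angles; "qd": joint speeds; "tau": joint torques, N m; "eef_pos": TCP position; "tool_rot": TCP orientation; "force": force on the tool from outside, world axes, zero at the start; "torque": the same for the moment, N m; "width": finger opening in mm; "gripper_force": force on a finger pad.
Only numpy, scipy, OpenCV 4.12 (cv2) and the standard library are available. Lean on these libraries where they do the work, as an engineer would, in place of code of your own. Each camera call takes 0.05 s, during which the arm holds its last target. There are 200 camera calls.

### The job

While the clamshell filter holder is still open, squeeze the red trigger of the anti-static pistol fully and let it spring all the way back. Then swing the blue lid down onto the base, take the yellow-handled pin out of its grey block, push it straight down through the hole in the lid into the hole in the base, and press it down until the lid is fully shut against its sprung plungers. Finish still gripping the pin and pressing it down so that the lid stays shut, and leave the cup, the dropper bottle and the dish where they are.

Things in the scene. Friction and masses are not known exactly. Their poses are not given: they have to be found in the camera images.
- jig: Clamshell filter holder, fixed. Aluminium base 130 x 120 x 26 mm (x, y, z), round white filter on top; origin at the centre of its underside, z up. The lid's hinge axis runs along y at x = +55 mm, z = 26 mm. On its top, at x = -45 mm, y = +-40 mm, two orange sprung plungers (14 mm diameter) stand 7 mm proud; they stop a closed lid about 0.07 rad short of shut.
- jig_hole (a point): Mouth of the pin hole in the top face of the base: 14 mm diameter, straight down through all 26 mm. On the base's centre line, 100 mm from the hinge axis; its axes are those of the jig.
- jig_lid (a joint): Angle of the blue lid (rad): 0 fully shut, flat on the base; grows as it swings up; at most 1.75. It stays by friction (0.05 Nm, lid 150 g) where it is left. Let go on the plungers it reads about 0.07; from there pressing it shut at the pin hole takes about 2 to 6 N, and it rises again if let go.
- lid_edge (a point): Middle of the blue lid's free edge, at half its thickness. Lid 12 mm thick, 116 mm wide; shut, its underside is level with the hinge axis and it reaches from 5 to 115 mm from that axis. It has a round 45 mm window centred 43 mm from the hinge axis, and the 15 mm pin hole 100 mm from it, over the hole in the base.
- static_gun: White anti-static pistol, fixed upside down on a foot beside the filter holder. Origin on the worktop below it, x along the barrel to the nose (towards the filter holder), z up. Foot 110 x 75 x 12 mm; barrel 38 mm thick, its axis 57 mm high, nose at x = 72 mm. The grip stands up: x from -25 to +1 mm, 28 mm wide, top 150 mm above the worktop.
- gun_grip (a point): Centre of the top end of the pistol's fixed grip (x = -12 mm, 150 mm above the worktop).
- gun_trigger (a joint): Red trigger (rad): 0 released, 0.25 fully squeezed (stop). Bar 9 mm thick (pistol's x from +18 to +27 mm when released), 18 mm wide, pivoted 78 mm above the worktop, free end 145 mm up; swings towards the grip (-x), springs back. Over grip and trigger, 125 mm above the worktop: 52 mm released, 40 mm squeezed; full squeeze takes about 10 N there.
- pin_stand: Fixed grey block 60 x 60 x 40 mm with an upright hole right through in which the pin is parked; origin at the centre of its underside.
- pin: Loose pin, about 80 g, upright in the grey block. Origin at the tip (lower end), z up along it. Steel shaft 12 mm diameter, 34 mm long, last 6 mm tapered to 7 mm; then a dark collar, 32 mm diameter, 34 to 39 mm above the tip, which rests on the block and later on the lid; then a square yellow handle 20 x 20 mm, sides square to x and y, up to 95 mm above the tip.
- cup: Sample cup with a yellow lid, 51 x 51 x 63 mm, origin at the centre of its underside. To be left alone.
- dropper: White dropper bottle with a green cap, 33 x 33 x 76 mm, origin at the centre of its underside. To be left alone.
- dish: Small round dish, 63 mm diameter, 14 mm high, origin at the centre of its underside. To be left alone.
Things that resemble listed ones, but are neither listed nor needed, are in the scene too. What is shaped like the pin but turquoise is not meant.

How it is judged (in metres and radians):
On the way, in this order (a step that is already met when the one before it is completed fails the run):
1. the trigger is squeezed fully while the lid is open (lid over 0.9 rad) (value of joint gun_trigger above 0.2 rad and value of joint jig_lid above 0.9 rad), for 0.1 s.
2. the trigger has sprung back with the lid still open (value of joint gun_trigger below 0.04 rad and value of joint jig_lid above 0.9 rad), for 0.1 s.
3. the lid is closed onto its plungers (below 0.11 rad) (value of joint jig_lid below 0.11 rad), for 0.2 s.
4. the pin has gone through the lid and well into the base (z of pin in the frame of jig_hole below -0.008 m and horizontal distance between pin and jig_hole below 0.005 m), for 0.1 s.
At the end, for the whole second after the job is handed in: The program ends with the gripper still on the pin (over 1.5 N) and the pin pressing on the lid (over 1.5 N): lid within 0.02 rad of shut, pin upright within 0.12 rad, its tip at least 18 mm below the top of the base and within 4 mm of the hole's centre, trigger released, nothing moving (value of joint jig_lid below 0.02 rad and value of joint gun_trigger below 0.04 rad and z of pin in the frame of jig_hole below -0.018 m and horizontal distance between pin and jig_hole below 0.004 m and angle between pin's own z axis and vertical below 0.12 rad and contact force between pin and jig_lid above 1.5 N and contact force between the fingers and pin above 1.5 N and linear speed of pin below 0.02 m/s); the arm keeps its last pose, push and grip.
It fails at once if the cup, the dropper bottle or the dish is moved by more than 15 mm (distance of any of cup, dropper, dish from where it was at the start of the episode above 0.015 m).
It also fails if it takes over 67 s, if anything falls off the work surface, if the arm or the gripper's body presses on something with over 40 N, if the wrist force passes 120 N, or if a joint passes its speed limit or range.

## Working session

There is one attempt and no reset: what is moved stays moved. The work goes in short steps, Python scripts to look and compute and a tool call to move; the robot and the scene stay as the last step left them, time stands still between calls to the robot, and variables do not carry over. Pictures are saved under pics/ and viewed, at most 10 in all, crops included, and the job is handed in when it is done.

Besides the shell and the picture viewer there is one more tool, called after "Emit:" in YAML: its name, and indented under it one key for each argument. carry_out: Moves the arm, as the interface text tells. Its arguments: {"type":"object","properties":{"moves":{"type":"array","items":{"type":"object","properties":{"tx":{"type":"number","minimum":-1,"maximum":1},"ty":{"type":"number","minimum":-1,"maximum":1},"tz":{"type":"number","minimum":-1,"maximum":1},"twist":{"type":"number","minimum":-1,"maximum":1},"fingers":{"type":"number"}}}}},"required":["moves"]}

```bash
mkdir -p pics; python3 - <<'E'
from cell import ctrl, eyes, job
import cv2,pickle
s=ctrl.read_state(); print({k:s[k] for k in('clock','eef_pos','tool_rot','force','width')},ctrl.tips_ahead)
d={}
for n in('scene','side','wrist'):
    im=eyes.get_image(n); d[n]=im; cv2.imwrite(f'pics/{n}0.png',im['color']); print(n,im['fovy'],im['cx'],im['cy'],im['world_from_camera'],[k for k in im])
pickle.dump(d,open('d0.pkl','wb'))
E
```

```text
{'clock': 0.0, 'eef_pos': array([6.49402446e+02, 2.83706751e-02, 2.41385204e+02]), 'tool_rot': array([-3.13969223e+00,  3.38219045e-05,  1.57080895e+00]), 'force': array([-0.09743324,  1.07040803, -0.0089373 ]), 'width': 85.03777088108964} 11.0
scene 51.16852117100414 316.72947659266777 247.2351571097497 [[ 9.06541132e-01  1.91300305e-01 -3.76280972e-01  1.61138951e+02]
 [-4.22113489e-01  4.06951716e-01 -8.10068209e-01 -8.59676088e+02]
 [-1.83810828e-03  8.93193425e-01  4.49668908e-01  5.16917001e+02]
 [ 0.00000000e+00  0.00000000e+00  0.00000000e+00  1.00000000e+00]] ['color', 'fovy', 'cx', 'cy', 'world_from_camera']
side 54.644448098760115 314.7450253944414 242.9686671088472 [[-9.90175653e-01  8.53144219e-02 -1.10786396e-01  4.31265385e+02]
 [-1.39337906e-01 -5.35666097e-01  8.32854597e-01  7.05033083e+02]
 [ 1.17099923e-02  8.40109089e-01  5.42291060e-01  6.32262557e+02]
 [ 0.00000000e+00  0.00000000e+00  0.00000000e+00  1.00000000e+00]] ['color', 'fovy', 'cx', 'cy', 'world_from_camera']
wrist 65.70646984690485 320.39588564087325 238.39518576286716 [[ 9.99999690e-01  4.67242397e-05  7.85544619e-04  6.49301632e+02]
 [-2.85572961e-04  9.51733428e-01  3.06925725e-01  7.92754178e+01]
 [-7.33288201e-04 -3.06925854e-01  9.51733147e-01  3.73228374e+02]
 [ 0.00000000e+00  0.00000000e+00  0.00000000e+00  1.00000000e+00]] ['color', 'fovy', 'cx', 'cy', 'world_from_camera']
```

View pics/scene0.png

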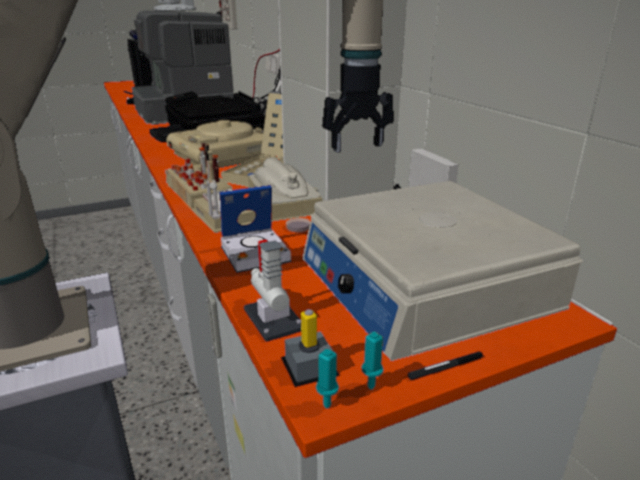

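View pics/side0.png

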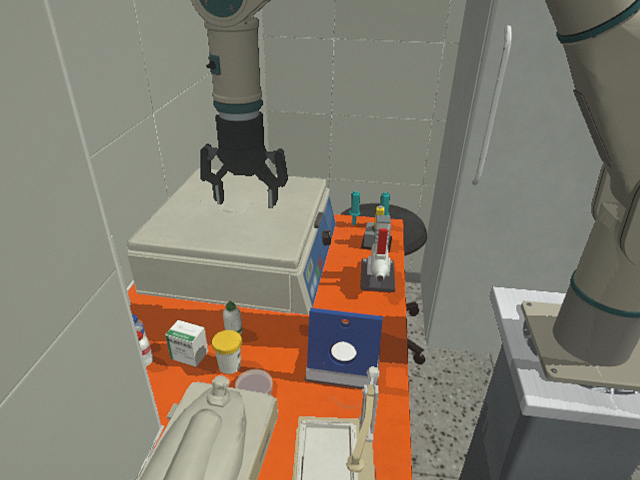

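View pics/wrist0.png

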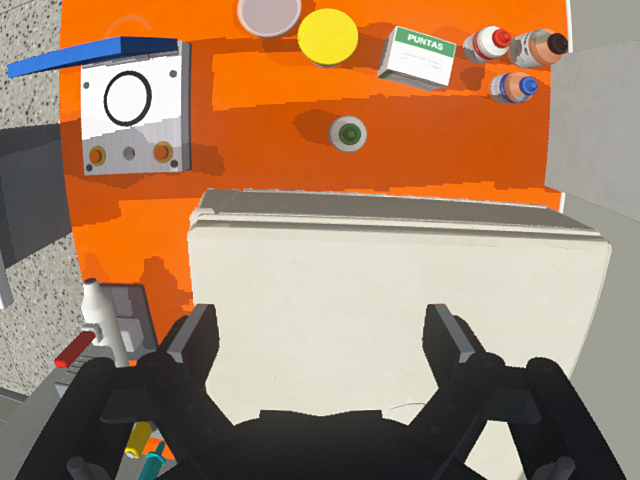

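Scene: open lid at (246,210), gun (270,290), pin (309,325), turquoise decoys at (327,372) and (373,355). Side: lid (345,340), red trigger (383,240), cup (228,350), dropper (232,318), dish (254,383). Wrist: plungers (97,155) and (163,151), hole (129,153), gun at (100,320).

```bash
cat > h.py <<'E'
import numpy as np,cv2
def ray(im,n,u,v):
    f=240/np.tan(np.radians(im['fovy']/2)); x=(u-im['cx'])/f; y=(v-im['cy'])/f
    if n=='wrist':
        r=np.hypot(x,y); k=np.sin(r)/max(r,1e-9); d=np.array([x*k,-y*k,-np.cos(r)])
    else: d=np.array([x,-y,-1.])
    M=im['world_from_camera']; return M[:3,3],M[:3,:3]@d
def atz(im,n,u,v,z):
    o,d=ray(im,n,u,v); return o+d*(z-o[2])/d[2]
def proj(im,n,p):
    M=im['world_from_camera']; q=M[:3,:3].T@(np.asarray(p)-M[:3,3]); f=240/np.tan(np.radians(im['fovy']/2))
    q=q*[1,-1,-1]
    if n=='wrist':
        r=np.hypot(q[0],q[1]); th=np.arctan2(r,q[2]); return im['cx']+f*th*q[0]/r,im['cy']+f*th*q[1]/r
    return im['cx']+f*q[0]/q[2],im['cy']+f*q[1]/q[2]
E
python3 - <<'E'
import pickle; from h import *
np.set_printoptions(precision=1,suppress=True)
d=pickle.load(open('d0.pkl','rb'))
for n,u,v,z in [('wrist',129,153,26),('wrist',97,155,33),('wrist',163,151,33),('wrist',83,175,26),('wrist',189,170,26),('wrist',189,42,26),('scene',309,313,101),('scene',268,243,150),('side',379,209,101),('side',384,228,150),('wrist',122,38,100),('wrist',8,72,130),
 ('side',312,312,130),('side',382,316,130),('side',232,303,76),('side',229,338,63)]: print(n,u,v,z,atz(d[n],n,u,v,z))
E
```

```text
wrist 129 153 26 [454.4  58.5  26. ]
wrist 97 155 33 [418.2  60.1  33. ]
wrist 163 151 33 [497.   58.2  33. ]
wrist 83 175 26 [391.4  39.6  26. ]
wrist 189 170 26 [520.8  37.5  26. ]
wrist 189 42 26 [524.  163.7  26. ]
scene 309 313 101 [ 408.6 -299.7  101. ]
scene 268 243 150 [ 401.7 -150.2  150. ]
side 379 209 101 [ 409.2 -283.   101. ]
side 384 228 150 [ 399.3 -112.9  150. ]
wrist 122 38 100 [491.7 158.2 100. ]
wrist 8 72 130 [387.6 147.2 130. ]
side 312 312 130 [509.5 138.6 130. ]
side 382 316 130 [396.9 131.  130. ]
side 232 303 76 [666.5  75.6  76. ]
side 229 338 63 [650.7 150.7  63. ]
```

Emit:
carry_out:
  moves:
    - {"tz":-0.06,"tx":-0.09,"ty":-0.1,"fingers":1}
    - {"tz":-0.06,"tx":-0.1,"ty":-0.1,"fingers":1}
    - {"tz":-0.06,"tx":-0.1,"ty":-0.1,"fingers":1}
    - {"tz":-0.06,"tx":-0.1,"ty":-0.1,"fingers":1}
    - {"tz":-0.06,"tx":-0.1,"ty":-0.1,"fingers":1}
    - {"tz":-0.06,"tx":-0.1,"ty":-0.1,"fingers":1}
    - {"tx":-0.07,"ty":-0.1,"fingers":1}
    - {"fingers":1}
    - {"fingers":1}

```text
validation failed for argument at $.mo...
```

```bash
python3 - <<'E'
from cell import eyes,ctrl
import cv2,pickle
im=eyes.get_image('wrist'); pickle.dump(im,open('w1.pkl','wb')); cv2.imwrite('pics/w1.png',im['color']); print(im['world_from_camera'])
E
```

```text
[[ 9.99999845e-01  1.29005851e-04  5.41954223e-04  6.49356770e+02]
 [-2.89115539e-04  9.51735605e-01  3.06918971e-01  7.92738466e+01]
 [-4.76202787e-04 -3.06919080e-01  9.51735494e-01  3.73348125e+02]
 [ 0.00000000e+00  0.00000000e+00  0.00000000e+00  1.00000000e+00]]
```

View pics/w1.png

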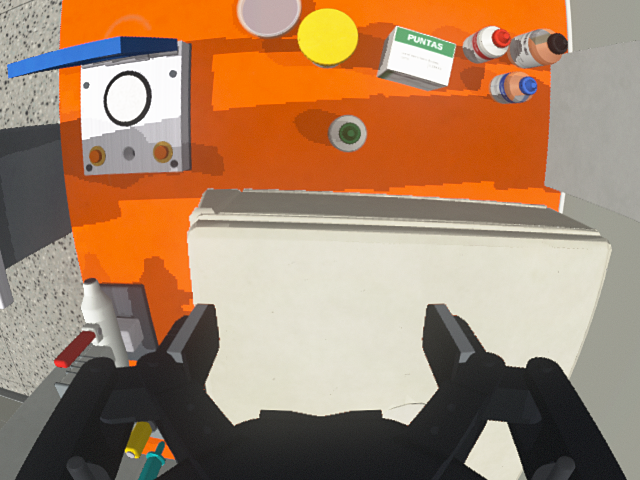

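The move was refused and the view is unchanged, so I'll retry with every field given.

Emit:
carry_out:
  moves:
    - {"tx":-0.09,"ty":-0.1,"tz":-0.06,"twist":0,"fingers":1}
    - {"tx":-0.1,"ty":-0.1,"tz":-0.06,"twist":0,"fingers":1}
    - {"tx":-0.1,"ty":-0.1,"tz":-0.06,"twist":0,"fingers":1}
    - {"tx":-0.1,"ty":-0.1,"tz":-0.06,"twist":0,"fingers":1}
    - {"tx":-0.1,"ty":-0.1,"tz":-0.06,"twist":0,"fingers":1}
    - {"tx":-0.1,"ty":-0.1,"tz":-0.06,"twist":0,"fingers":1}
    - {"tx":-0.07,"ty":-0.1,"tz":0,"twist":0,"fingers":1}
    - {"tx":0,"ty":0,"tz":0,"twist":0,"fingers":1}

```text
clock: 1.2
eef_pos: [437.7, -200.1, 350.7]
tool_rot: [-3.141, 0.001, 1.566]
force: [0.9, 0.2, 0.5]
width: 85.5
gripper_force: 0.0
```

```bash
python3 - <<'E'
from cell import eyes,ctrl
import cv2,pickle
im=eyes.get_image('wrist'); pickle.dump(im,open('w2.pkl','wb')); cv2.imwrite('pics/w2.png',cv2.resize(im['color'],(800,600),interpolation=cv2.INTER_CUBIC)); print(ctrl.read_state()['eef_pos'])
E
```

```text
[ 439.3609997  -198.55633601  350.58251414]
```

View pics/w2.png

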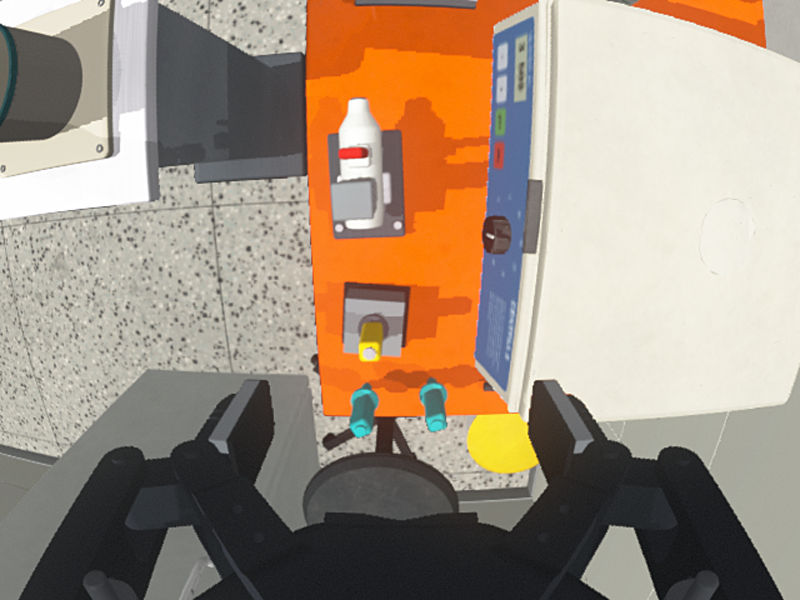

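Wrist view (800x600): pin handle top at (369,352), block (375,318), grip top about (354,200), trigger (353,153), barrel nose (359,100).

```bash
python3 - <<'E'
import pickle; from h import *
np.set_printoptions(precision=1,suppress=True)
im=pickle.load(open('w2.pkl','rb'))
for l,u,v,z in [('pin top',369.5,353,101),('collar c',373,324,43),('block tl',345,285,40),('blk tr',409,290,40),('blk bl',344,354,40),('br',401,356,40),
 ('grip tl',332,181,150),('tr',374,179,150),('br',374,219,150),('bl',332,220,150),('trig l',340,148,145),('trig l2',340,159,145),('trig r',367,148,145),('tr r2',367,157,145),('nose',359,99,57),('foot tl',329,134,12),('foot tr',403,130,12),('foot br',404,236,12),('foot bl',335,238,12)]:
  print(l,atz(im,'wrist',u*.8,v*.8,z))
im3=cv2.resize(im['color'][90:300,240:350],None,fx=5,fy=5,interpolation=cv2.INTER_CUBIC)
cv2.imwrite('pics/c1.png',cv2.resize(im['color'][100:210,240:340],None,fx=5,fy=5,interpolation=cv2.INTER_CUBIC))
E
```

```text
pin top [ 409.  -296.2  101. ]
collar c [ 409.1 -290.4   43. ]
block tl [ 381.9 -249.9   40. ]
blk tr [ 445.7 -255.5   40. ]
blk bl [ 377.4 -325.4   40. ]
br [ 437.4 -327.8   40. ]
grip tl [ 388.9 -140.2  150. ]
tr [ 419.  -139.4  150. ]
br [ 418.6 -168.4  150. ]
bl [ 388.  -168.6  150. ]
trig l [ 394.5 -116.5  145. ]
trig l2 [ 394.4 -124.5  145. ]
trig r [ 414. -117.  145.]
tr r2 [ 413.9 -123.6  145. ]
nose [401.  -70.7  57. ]
foot tl [ 366.6 -100.1   12. ]
foot tr [440.6 -97.8  12. ]
foot br [ 441.1 -206.1   12. ]
foot bl [ 369.8 -207.3   12. ]
```

View pics/c1.png

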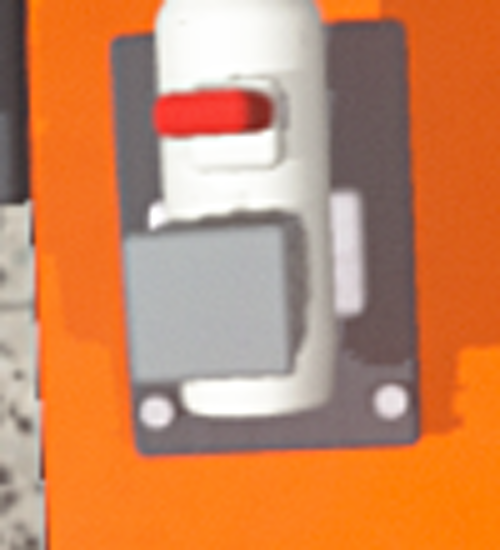

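Grip end centre is about (403,-154) and the trigger about y=-120. I'll turn the gripper so it closes along the barrel and hover above.

Emit:
carry_out:
  moves:
    - {"tx":0.08,"ty":-0.06,"tz":0,"twist":0,"fingers":1}
    - {"tx":0.09,"ty":-0.06,"tz":0,"twist":0,"fingers":1}
    - {"tx":0,"ty":0,"tz":0,"twist":0.05,"fingers":1}
    - {"tx":0,"ty":0,"tz":0,"twist":0.05,"fingers":1}
    - {"tx":0,"ty":0,"tz":0,"twist":0.05,"fingers":1}
    - {"tx":0,"ty":0,"tz":0,"twist":0.05,"fingers":1}
    - {"tx":0,"ty":0,"tz":0,"twist":0.05,"fingers":1}
    - {"tx":0,"ty":0,"tz":0,"twist":0.05,"fingers":1}
    - {"tx":0,"ty":0,"tz":0,"twist":0.05,"fingers":1}
    - {"tx":0,"ty":0,"tz":0,"twist":0.05,"fingers":1}
    - {"tx":0,"ty":0,"tz":0,"twist":0.05,"fingers":1}
    - {"tx":0,"ty":0,"tz":0,"twist":0.05,"fingers":1}

```text
clock: 2.75
eef_pos: [405.0, -145.7, 350.1]
tool_rot: [-3.141, 0.0, -0.003]
force: [0.0, -0.2, 0.7]
width: 85.4
gripper_force: 0.0
```

Emit:
carry_out:
  moves:
    - {"tx":0,"ty":0,"tz":0.1,"twist":0,"fingers":1}
    - {"tx":0,"ty":0,"tz":0.1,"twist":0,"fingers":1}
    - {"tx":0,"ty":0,"tz":0.1,"twist":0,"fingers":1}
    - {"tx":0,"ty":0,"tz":0,"twist":0,"fingers":1}
    - {"tx":0,"ty":0,"tz":0,"twist":0,"fingers":1}

```text
clock: 3.38
eef_pos: [405.1, -146.7, 261.0]
tool_rot: [3.141, -0.001, 0.001]
force: [0.3, 0.2, 1.2]
width: 85.3
gripper_force: 0.0
```

Emit:
carry_out:
  moves:
    - {"tx":0,"ty":0,"tz":0.08,"twist":0,"fingers":1}
    - {"tx":0,"ty":0,"tz":0.08,"twist":0,"fingers":1}
    - {"tx":0,"ty":0,"tz":0.08,"twist":0,"fingers":1}
    - {"tx":0,"ty":0,"tz":0.08,"twist":0,"fingers":1}
    - {"tx":0,"ty":0,"tz":0.08,"twist":0,"fingers":1}
    - {"tx":0,"ty":0,"tz":0.07,"twist":0,"fingers":1}
    - {"tx":0,"ty":0,"tz":0,"twist":0,"fingers":1}
    - {"tx":0,"ty":0,"tz":0,"twist":0,"fingers":1}

```text
clock: 4.38
eef_pos: [405.1, -147.2, 120.4]
tool_rot: [3.141, -0.002, 0.0]
force: [-0.3, -0.8, 0.5]
width: 85.4
gripper_force: 0.0
```

Emit:
carry_out:
  moves:
    - {"tx":0,"ty":0,"tz":0,"twist":0,"fingers":0.6}
    - {"tx":0,"ty":0,"tz":0,"twist":0,"fingers":0.3}
    - {"tx":0,"ty":0,"tz":0,"twist":0,"fingers":0.3}
    - {"tx":0,"ty":0,"tz":0,"twist":0,"fingers":0.3}
    - {"tx":0,"ty":0,"tz":0,"twist":0,"fingers":0.3}
    - {"tx":0,"ty":0,"tz":0,"twist":0,"fingers":0.3}
    - {"tx":0,"ty":0,"tz":0,"twist":0,"fingers":0.3}
    - {"tx":0,"ty":0,"tz":0,"twist":0,"fingers":0.3}

```text
clock: 5.38
eef_pos: [404.4, -147.9, 120.9]
tool_rot: [3.141, -0.002, 0.0]
force: [-2.1, -3.4, 16.5]
width: 40.6
gripper_force: 59.2
```

Width is 40.6 mm, so the trigger is fully squeezed. Releasing and rising.

Emit:
carry_out:
  moves:
    - {"tx":0,"ty":0,"tz":0,"twist":0,"fingers":1}
    - {"tx":0,"ty":0,"tz":0,"twist":0,"fingers":1}
    - {"tx":0,"ty":0,"tz":0,"twist":0,"fingers":1}
    - {"tx":0,"ty":0,"tz":0,"twist":0,"fingers":1}
    - {"tx":0,"ty":0,"tz":0,"twist":0,"fingers":1}
    - {"tx":0,"ty":0,"tz":-0.1,"twist":0,"fingers":1}
    - {"tx":0,"ty":0,"tz":-0.15,"twist":0,"fingers":1}
    - {"tx":0,"ty":0,"tz":-0.15,"twist":0,"fingers":1}
    - {"tx":0,"ty":0,"tz":-0.15,"twist":0,"fingers":1}
    - {"tx":0,"ty":0,"tz":-0.15,"twist":0,"fingers":1}
    - {"tx":0,"ty":0,"tz":0,"twist":0,"fingers":1}

```text
clock: 6.75
eef_pos: [405.8, -147.7, 332.2]
tool_rot: [3.14, -0.007, -0.0]
force: [0.9, -0.1, 0.1]
width: 84.9
gripper_force: 0.0
```

Emit:
carry_out:
  moves:
    - {"tx":0,"ty":0,"tz":0,"twist":-0.05,"fingers":0}
    - {"tx":0,"ty":0,"tz":0,"twist":-0.05,"fingers":0}
    - {"tx":0,"ty":0,"tz":0,"twist":-0.05,"fingers":0}
    - {"tx":0,"ty":0,"tz":0,"twist":-0.05,"fingers":0}
    - {"tx":0,"ty":0,"tz":0,"twist":-0.05,"fingers":0}
    - {"tx":0,"ty":0,"tz":0,"twist":-0.05,"fingers":0}
    - {"tx":0,"ty":0,"tz":0,"twist":-0.05,"fingers":0}
    - {"tx":0,"ty":0,"tz":0,"twist":-0.05,"fingers":0}
    - {"tx":0,"ty":0,"tz":0,"twist":-0.05,"fingers":0}
    - {"tx":0,"ty":0,"tz":0,"twist":-0.05,"fingers":0}
    - {"tx":0.15,"ty":0.08,"tz":0,"twist":0,"fingers":0}
    - {"tx":0.15,"ty":0.08,"tz":0,"twist":0,"fingers":0}

```text
clock: 8.25
eef_pos: [451.9, -56.4, 328.2]
tool_rot: [-3.14, -0.0, 1.568]
force: [1.7, 0.6, 0.1]
width: 0.4
gripper_force: 0.0
```

```bash
python3 - <<'E'
from cell import eyes,ctrl
import cv2,pickle
im=eyes.get_image('wrist'); pickle.dump(im,open('w3.pkl','wb')); cv2.imwrite('pics/w3.png',cv2.resize(im['color'],(800,600),interpolation=cv2.INTER_CUBIC)); print(ctrl.read_state()['eef_pos'])
E
```

```text
[455.26758934 -48.45709807 328.28634461]
```

View pics/w3.png

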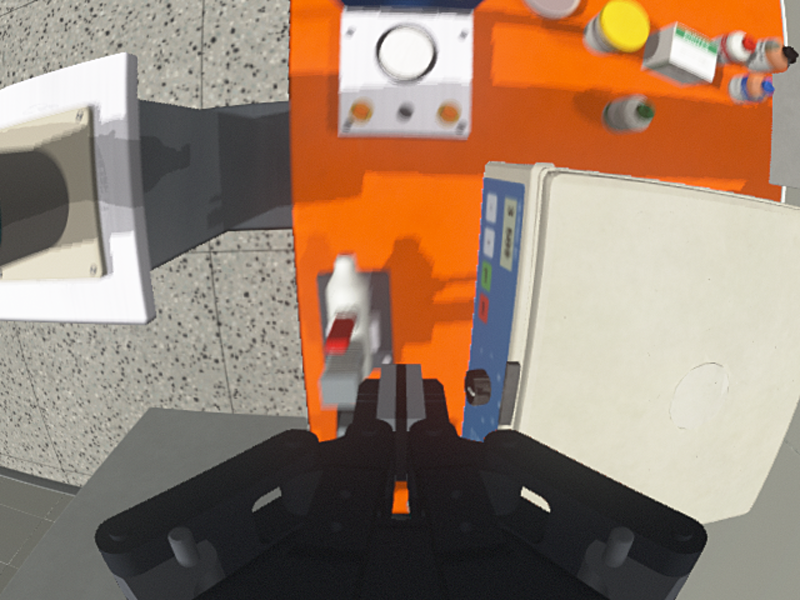

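Trigger is released (red at (341,333)) and the lid is still up. Next I need the lid angle, by projecting candidate angles into the first images.

```bash
python3 - <<'E'
import pickle; from h import *
d=pickle.load(open('d0.pkl','rb')); im3=pickle.load(open('w3.pkl','rb'))
print('hole w3',atz(im3,'wrist',405*.8,112*.8,26),atz(im3,'wrist',361*.8,112*.8,33),atz(im3,'wrist',449*.8,112*.8,33))
print('back obst',[atz(d['side'],'side',*p,60).round(0) for p in((297,417),(375,370),(355,465))])
for th in(1.45,1.6,1.75):
  for t in (0,12):
    for x in(399,515):
      r=115; y=159-r*np.cos(th)+t*np.sin(th); z=26+r*np.sin(th)+t*np.cos(th)
      print(th,t,x,round(y),round(z),[tuple(np.round(proj(d[n],n,(x,y,z)))) for n in('scene','side','wrist')])
E
```

```text
hole w3 [455.79242337  61.32068946  26.        ] [416.1188387   61.20994768  33.        ] [495.40643087  61.1884771   33.        ]
back obst [array([509., 287.,  60.]), array([401., 182.,  60.]), array([422., 348.,  60.])]
1.45 0 399 145 140 [(np.float64(220.0), np.float64(192.0)), (np.float64(381.0), np.float64(317.0)), (np.float64(8.0), np.float64(71.0))]
1.45 0 515 145 140 [(np.float64(271.0), np.float64(184.0)), (np.float64(308.0), np.float64(310.0)), (np.float64(122.0), np.float64(40.0))]
1.45 12 399 157 142 [(np.float64(218.0), np.float64(190.0)), (np.float64(381.0), np.float64(321.0)), (np.float64(7.0), np.float64(57.0))]
1.45 12 515 157 142 [(np.float64(269.0), np.float64(182.0)), (np.float64(307.0), np.float64(314.0)), (np.float64(122.0), np.float64(23.0))]
1.6 0 399 162 141 [(np.float64(217.0), np.float64(189.0)), (np.float64(381.0), np.float64(324.0)), (np.float64(8.0), np.float64(51.0))]
1.6 0 515 162 141 [(np.float64(268.0), np.float64(182.0)), (np.float64(306.0), np.float64(316.0)), (np.float64(122.0), np.float64(17.0))]
1.6 12 399 174 141 [(np.float64(216.0), np.float64(188.0)), (np.float64(381.0), np.float64(330.0)), (np.float64(9.0), np.float64(37.0))]
1.6 12 515 174 141 [(np.float64(266.0), np.float64(180.0)), (np.float64(305.0), np.float64(322.0)), (np.float64(124.0), np.float64(1.0))]
1.75 0 399 179 139 [(np.float64(216.0), np.float64(188.0)), (np.float64(381.0), np.float64(333.0)), (np.float64(11.0), np.float64(31.0))]
1.75 0 515 179 139 [(np.float64(265.0), np.float64(180.0)), (np.float64(305.0), np.float64(325.0)), (np.float64(125.0), np.float64(-5.0))]
1.75 12 399 191 137 [(np.float64(214.0), np.float64(187.0)), (np.float64(380.0), np.float64(339.0)), (np.float64(13.0), np.float64(19.0))]
1.75 12 515 191 137 [(np.float64(264.0), np.float64(180.0)), (np.float64(303.0), np.float64(331.0)), (np.float64(128.0), np.float64(-19.0))]
```

```bash
python3 - <<'E'
import pickle,cv2,numpy as np
d=pickle.load(open('d0.pkl','rb'))
a=cv2.resize(d['side']['color'][290:480,270:430],(480,570),interpolation=cv2.INTER_CUBIC)
b=cv2.resize(d['scene']['color'][150:270,200:280],(320,480),interpolation=cv2.INTER_CUBIC)
b=cv2.copyMakeBorder(b,0,90,0,0,cv2.BORDER_CONSTANT); cv2.imwrite('pics/c2.png',np.hstack([a,b]))
E
```

```text
(no output)
```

View pics/c2.png

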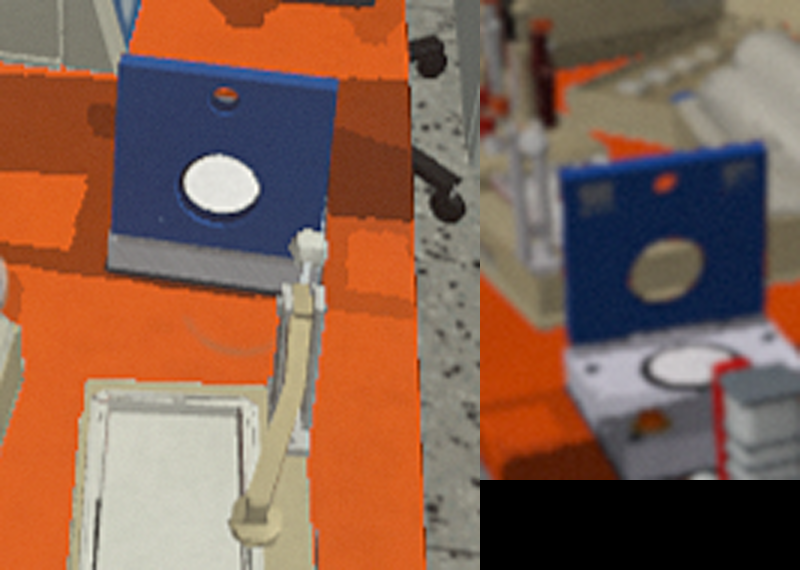

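Lid fits about 1.43 rad (side (308,310)–(382,317), free edge y≈150, top z≈140). A lever stand sits behind it at side (373,370), so I'll check its height.

```bash
python3 - <<'E'
import pickle; from h import *
d=pickle.load(open('d0.pkl','rb'))
def tri(a,b):
    (o1,d1),(o2,d2)=ray(d['side'],'side',*a),ray(d['scene'],'scene',*b)
    t=np.linalg.lstsq(np.c_[d1,-d2],o2-o1,rcond=None)[0]; p,q=o1+d1*t[0],o2+d2*t[1]; print(((p+q)/2).round(),np.linalg.norm(p-q).round(1))
tri((372,370),(213.5,183)); tri((308,310),(271.5,187)); tri((345,321),(246,196))
E
```

```text
[409. 244. 128.] 1.5
[516. 141. 135.] 0.5
[456. 143. 123.] 1.0
```

Emit:
carry_out:
  moves:
    - {"tx":0.15,"ty":0.02,"tz":0,"twist":0,"fingers":0}
    - {"tx":0.15,"ty":0.02,"tz":0,"twist":0,"fingers":0}
    - {"tx":0.15,"ty":0.02,"tz":0,"twist":0,"fingers":0}
    - {"tx":0.15,"ty":0.02,"tz":0,"twist":0,"fingers":0}
    - {"tx":0.15,"ty":0.02,"tz":0,"twist":0,"fingers":0}
    - {"tx":0.02,"ty":0,"tz":0,"twist":0,"fingers":0}
    - {"tx":0,"ty":0,"tz":0,"twist":0,"fingers":0}
    - {"tx":0,"ty":0,"tz":0,"twist":0,"fingers":0}

```text
clock: 9.3
eef_pos: [481.9, 172.2, 328.9]
tool_rot: [-3.141, 0.001, 1.568]
force: [0.3, 0.2, 0.1]
width: 0.4
gripper_force: 0.0
```

Emit:
carry_out:
  moves:
    - {"tx":0.04,"ty":0,"tz":0,"twist":0,"fingers":0}
    - {"tx":0,"ty":0,"tz":0.14,"twist":0,"fingers":0}
    - {"tx":0,"ty":0,"tz":0.14,"twist":0,"fingers":0}
    - {"tx":0,"ty":0,"tz":0.14,"twist":0,"fingers":0}
    - {"tx":0,"ty":0,"tz":0.14,"twist":0,"fingers":0}
    - {"tx":0,"ty":0,"tz":0.14,"twist":0,"fingers":0}
    - {"tx":0,"ty":0,"tz":0,"twist":0,"fingers":0}
    - {"tx":0,"ty":0,"tz":0,"twist":0,"fingers":0}

```text
clock: 10.3
eef_pos: [482.9, 186.5, 120.5]
tool_rot: [3.14, -0.001, 1.57]
force: [0.5, 0.2, 1.0]
width: 0.1
gripper_force: 0.0
```

Emit:
carry_out:
  moves:
    - {"tx":-0.05,"ty":0,"tz":0,"twist":0,"fingers":0}
    - {"tx":-0.05,"ty":0,"tz":0,"twist":0,"fingers":0}
    - {"tx":-0.05,"ty":0,"tz":0,"twist":0,"fingers":0}
    - {"tx":-0.05,"ty":0,"tz":0,"twist":0,"fingers":0}
    - {"tx":-0.05,"ty":0,"tz":0,"twist":0,"fingers":0}
    - {"tx":-0.05,"ty":0,"tz":0.01,"twist":0,"fingers":0}
    - {"tx":-0.05,"ty":0,"tz":0.02,"twist":0,"fingers":0}
    - {"tx":-0.04,"ty":0,"tz":0.03,"twist":0,"fingers":0}
    - {"tx":-0.04,"ty":0,"tz":0.03,"twist":0,"fingers":0}
    - {"tx":0,"ty":0,"tz":0.03,"twist":0,"fingers":0}
    - {"tx":0,"ty":0,"tz":0,"twist":0,"fingers":0}

```text
clock: 11.68
eef_pos: [481.5, 57.5, 82.4]
tool_rot: [-3.14, -0.0, 1.571]
force: [0.3, -0.4, 0.1]
width: -0.2
gripper_force: 0.0
```

```bash
python3 - <<'E'
from cell import eyes,ctrl
import cv2,numpy as np
a=eyes.get_image('side')['color'][230:430,220:430]; b=eyes.get_image('scene')['color'][130:280,190:320]
cv2.imwrite('pics/c3.png',np.hstack([cv2.resize(a,(420,400)),cv2.resize(b,(347,400))])); s=ctrl.read_state(); print(s['eef_pos'],s['force'])
E
```

```text
[482.04876611  57.78060857  83.18667316] [0.38738878 0.3212951  0.61556045]
```

View pics/c3.png

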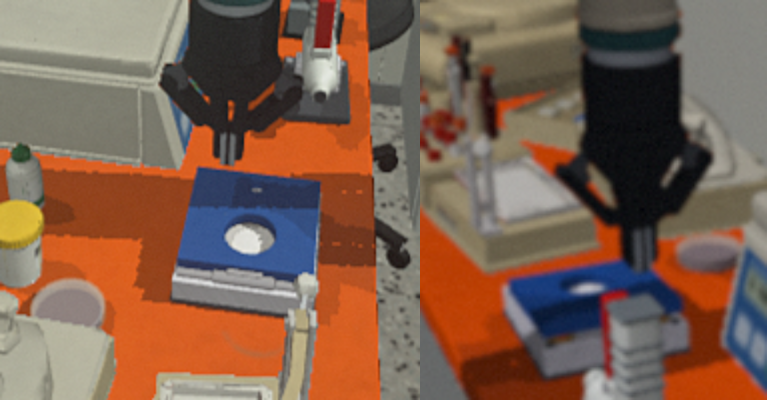

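The lid is down on the plungers. Moving so the wrist camera sits over the hole for a still, precise measurement.

Emit:
carry_out:
  moves:
    - {"tx":0,"ty":0,"tz":-0.15,"twist":0,"fingers":1}
    - {"tx":-0.05,"ty":-0.02,"tz":-0.15,"twist":0,"fingers":1}
    - {"tx":-0.1,"ty":-0.03,"tz":-0.1,"twist":0,"fingers":1}
    - {"tx":-0.1,"ty":-0.03,"tz":-0.1,"twist":0,"fingers":1}
    - {"tx":0,"ty":0,"tz":0,"twist":0,"fingers":1}
    - {"tx":0,"ty":0,"tz":0,"twist":0,"fingers":1}
    - {"tx":0,"ty":0,"tz":0,"twist":0,"fingers":1}
    - {"tx":0,"ty":0,"tz":0,"twist":0,"fingers":1}

```text
clock: 12.78
eef_pos: [457.7, -17.1, 232.5]
tool_rot: [-3.14, -0.0, 1.573]
force: [-1.8, -0.7, -0.2]
width: 85.6
gripper_force: 0.0
```

```bash
python3 - <<'E'
from cell import eyes,ctrl
import cv2,pickle
from h import *
np.set_printoptions(precision=1,suppress=True)
im=eyes.get_image('wrist'); pickle.dump(im,open('w4.pkl','wb')); c=im['color']
print(ctrl.read_state()['eef_pos'],im['world_from_camera'][:3,3])
u0,v0=map(int,proj(im,'wrist',(456,60,45))); print(u0,v0)
k=c[v0-50:v0+50,u0-50:u0+50]; cv2.imwrite('pics/w4.png',np.hstack([cv2.resize(k,(500,500),interpolation=cv2.INTER_CUBIC)]))
blue=((c[...,0].astype(int)-c[...,2])>40).astype(np.uint8)
n,l,st,ce=cv2.connectedComponentsWithStats(1-blue)
for i in range(1,n):
    if 40<st[i,4]<20000: print(st[i],ce[i],atz(im,'wrist',*ce[i],45))
E
```

```text
[457.8 -17.2 232.7] [457.5  62.1 364.3]
318 125
[ 292   38   52   49 1941] [317.3  62.6] [454.6 114.2  45. ]
[308 118  17  17 234] [316.  126.2] [453.6  59.   45. ]
[398 207  13  32 318] [403.9 222. ] [533.  -24.9  45. ]
[411 216  22  76 989] [421.4 252.6] [552.2 -54.6  45. ]
[395 239  12  32 297] [400.5 254.8] [532.  -56.6  45. ]
[391 269  12  34 294] [396.7 285.5] [530.8 -88.1  45. ]
[387 299  13  33 295] [393.1 314.8] [ 529.9 -120.4   45. ]
```

View pics/w4.png

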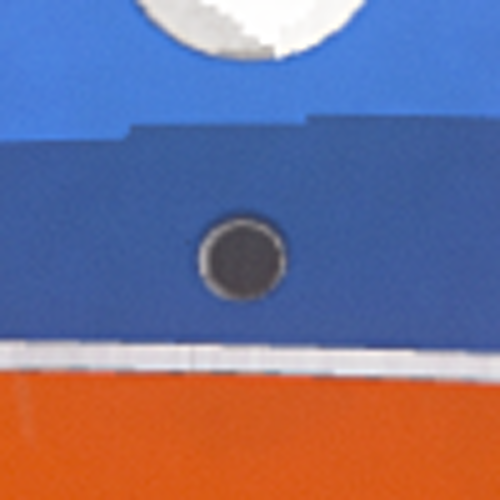

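Hole in lid at crop (243,260), i.e. about (453.8,59). Now over to the pin.

Emit:
carry_out:
  moves:
    - {"tx":-0.13,"ty":-0.03,"tz":0,"twist":0,"fingers":1}
    - {"tx":-0.13,"ty":-0.03,"tz":0,"twist":0,"fingers":1}
    - {"tx":-0.13,"ty":-0.03,"tz":0,"twist":0,"fingers":1}
    - {"tx":-0.13,"ty":-0.03,"tz":0,"twist":0,"fingers":1}
    - {"tx":-0.13,"ty":-0.02,"tz":0,"twist":0,"fingers":1}
    - {"tx":-0.13,"ty":-0.02,"tz":0,"twist":0,"fingers":1}
    - {"tx":-0.13,"ty":0,"tz":0,"twist":0,"fingers":1}
    - {"tx":0,"ty":0,"tz":0,"twist":0,"fingers":1}
    - {"tx":0,"ty":0,"tz":0,"twist":0,"fingers":1}
    - {"tx":0,"ty":0,"tz":0,"twist":0,"fingers":1}

```text
clock: 14.08
eef_pos: [410.3, -289.5, 233.1]
tool_rot: [-3.141, -0.001, 1.573]
force: [0.2, 0.7, 0.7]
width: 85.4
gripper_force: 0.0
```

```bash
python3 - <<'E'
from cell import eyes,ctrl
import cv2,pickle
from h import *
np.set_printoptions(precision=1,suppress=True)
im=eyes.get_image('wrist'); pickle.dump(im,open('w5.pkl','wb')); c=im['color']
print(ctrl.read_state()['eef_pos'],im['world_from_camera'][:3,3])
h=cv2.cvtColor(c,cv2.COLOR_BGR2HSV); m=cv2.inRange(h,(22,120,80),(35,255,255))
n,l,st,ce=cv2.connectedComponentsWithStats(m)
for i in range(1,n):
    if st[i,4]>60: print(st[i],ce[i],atz(im,'wrist',*ce[i],101))
u0,v0=map(int,proj(im,'wrist',(409,-292,80))); print(u0,v0)
cv2.imwrite('pics/w5.png',cv2.resize(c[max(v0-90,0):v0+90,u0-90:u0+90],(600,600),interpolation=cv2.INTER_CUBIC)); print(max(v0-90,0),u0-90)
E
```

```text
[ 410.3 -289.6  233.2] [ 409.8 -210.4  365. ]
[305 211  26  40 751] [317.4 228.3] [ 407.8 -287.4  101. ]
[ 388  321   47   61 1846] [409.8 353.1] [ 488.9 -400.9  101. ]
318 226
136 228
```

View pics/w5.png

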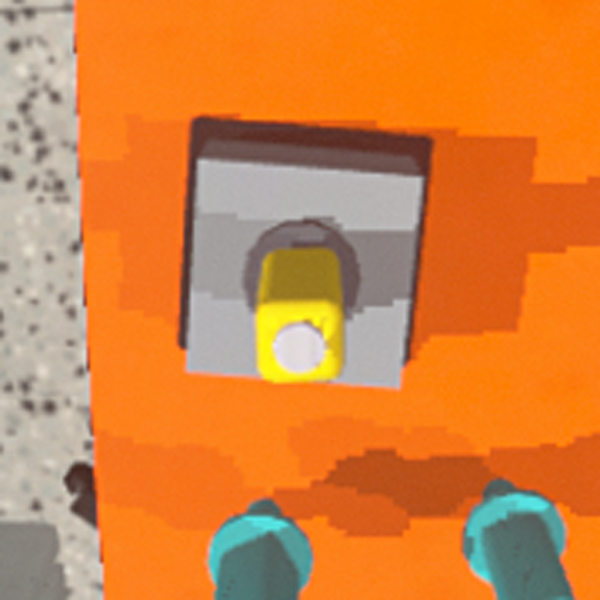

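Pin top face centre is at crop (300,342) and the collar at (302,275).

```bash
python3 - <<'E'
import pickle; from h import *
im=pickle.load(open('w5.pkl','rb'))
f=lambda x,y,z:print(atz(im,'wrist',228+x*.3,136+y*.3,z).round(1))
f(300.5,342,101);f(302,275,45);f(194,157,40);f(425,178,40);f(402,388,40);f(187,372,40)
im=pickle.load(open('w4.pkl','rb')); print(atz(im,'wrist',316.6,127.4,26),atz(im,'wrist',316.,126.2,45))
E
```

```text
[ 408.4 -295.4  101. ]
[ 408.5 -294.6   45. ]
[ 379.8 -263.5   40. ]
[ 441.3 -269.1   40. ]
[ 436.5 -328.5   40. ]
[ 376.5 -323.9   40. ]
[453.87888147  57.78473624  26.        ] [453.57207497  59.06141371  45.        ]
```

Emit:
carry_out:
  moves:
    - {"tx":-0.018,"ty":-0.006,"tz":0,"twist":0,"fingers":1}
    - {"tx":0,"ty":0,"tz":0.1,"twist":0,"fingers":1}
    - {"tx":0,"ty":0,"tz":0.1,"twist":0,"fingers":1}
    - {"tx":0,"ty":0,"tz":0.1,"twist":0,"fingers":1}
    - {"tx":0,"ty":0,"tz":0.1,"twist":0,"fingers":1}
    - {"tx":0,"ty":0,"tz":0.08,"twist":0,"fingers":1}
    - {"tx":0,"ty":0,"tz":0.05,"twist":0,"fingers":1}
    - {"tx":0,"ty":0,"tz":0,"twist":0,"fingers":1}
    - {"tx":0,"ty":0,"tz":0,"twist":0,"fingers":1}

```text
clock: 15.25
eef_pos: [408.7, -296.7, 75.0]
tool_rot: [3.14, 0.001, 1.571]
force: [0.3, 0.0, -0.0]
width: 85.4
gripper_force: 0.0
```

Emit:
carry_out:
  moves:
    - {"tx":0,"ty":0,"tz":0,"twist":0,"fingers":0.5}
    - {"tx":0,"ty":0,"tz":0,"twist":0,"fingers":0}
    - {"tx":0,"ty":0,"tz":0,"twist":0,"fingers":0}
    - {"tx":0,"ty":0,"tz":0,"twist":0,"fingers":0}
    - {"tx":0,"ty":0,"tz":0,"twist":0,"fingers":0}
    - {"tx":0,"ty":0,"tz":0,"twist":0,"fingers":0}
    - {"tx":0,"ty":0,"tz":0,"twist":0,"fingers":0}

```text
clock: 16.12
eef_pos: [408.3, -296.5, 74.6]
tool_rot: [3.141, 0.0, 1.571]
force: [-0.1, 0.3, 4.6]
width: 19.3
gripper_force: 58.9
```

Gripped (19.3 mm). Lifting the pin straight up and carrying it high over the gun.

Emit:
carry_out:
  moves:
    - {"tx":0,"ty":0,"tz":-0.03,"twist":0,"fingers":0}
    - {"tx":0,"ty":0,"tz":-0.06,"twist":0,"fingers":0}
    - {"tx":0,"ty":0,"tz":-0.08,"twist":0,"fingers":0}
    - {"tx":0,"ty":0,"tz":-0.1,"twist":0,"fingers":0}
    - {"tx":0,"ty":0,"tz":-0.1,"twist":0,"fingers":0}
    - {"tx":0,"ty":0,"tz":-0.1,"twist":0,"fingers":0}
    - {"tx":0,"ty":0,"tz":-0.1,"twist":0,"fingers":0}
    - {"tx":0,"ty":0,"tz":-0.08,"twist":0,"fingers":0}
    - {"tx":0,"ty":0,"tz":0,"twist":0,"fingers":0}

```text
clock: 17.25
eef_pos: [408.9, -296.9, 270.9]
tool_rot: [3.138, 0.002, 1.571]
force: [-0.2, 0.2, -1.6]
width: 19.3
gripper_force: 58.8
```

Emit:
carry_out:
  moves:
    - {"tx":0.07,"ty":0.01,"tz":0,"twist":0,"fingers":0}
    - {"tx":0.12,"ty":0.015,"tz":0,"twist":0,"fingers":0}
    - {"tx":0.13,"ty":0.015,"tz":0,"twist":0,"fingers":0}
    - {"tx":0.13,"ty":0.015,"tz":0,"twist":0,"fingers":0}
    - {"tx":0.13,"ty":0.015,"tz":0,"twist":0,"fingers":0}
    - {"tx":0.13,"ty":0.015,"tz":0,"twist":0,"fingers":0}
    - {"tx":0.13,"ty":0.015,"tz":0,"twist":0,"fingers":0}
    - {"tx":0.13,"ty":0.015,"tz":0,"twist":0,"fingers":0}
    - {"tx":0.11,"ty":0.02,"tz":0,"twist":0,"fingers":0}
    - {"tx":0.1,"ty":0.017,"tz":0,"twist":0,"fingers":0}
    - {"tx":0,"ty":0,"tz":0,"twist":0,"fingers":0}
    - {"tx":0,"ty":0,"tz":0,"twist":0,"fingers":0}

```text
clock: 18.75
eef_pos: [453.0, 56.8, 268.4]
tool_rot: [-3.139, 0.001, 1.57]
force: [0.1, -0.9, -0.8]
width: 19.3
gripper_force: 58.8
```

Emit:
carry_out:
  moves:
    - {"tx":0,"ty":0,"tz":0,"twist":0,"fingers":0}
    - {"tx":0,"ty":0,"tz":0,"twist":0,"fingers":0}

```text
clock: 19.0
eef_pos: [453.7, 56.8, 269.2]
tool_rot: [-3.141, 0.0, 1.569]
force: [0.0, -0.8, -2.3]
width: 19.2
gripper_force: 58.8
```

Pin is hovering above the hole. I've used up my picture views (11 against the limit of 10), so I'll go on by force and position readings only.

Emit:
carry_out:
  moves:
    - {"tx":0,"ty":0,"tz":0.1,"twist":0,"fingers":0}
    - {"tx":0,"ty":0,"tz":0.1,"twist":0,"fingers":0}
    - {"tx":0,"ty":0,"tz":0.1,"twist":0,"fingers":0}
    - {"tx":0,"ty":0,"tz":0.1,"twist":0,"fingers":0}
    - {"tx":0,"ty":0,"tz":0.08,"twist":0,"fingers":0}
    - {"tx":0,"ty":0,"tz":0,"twist":0,"fingers":0}
    - {"tx":0,"ty":0,"tz":0,"twist":0,"fingers":0}
    - {"tx":0,"ty":0,"tz":0,"twist":0,"fingers":0}

```text
clock: 20.0
eef_pos: [454.7, 57.7, 126.4]
tool_rot: [3.139, -0.0, 1.57]
force: [0.2, 0.7, -1.0]
width: 19.6
gripper_force: 58.8
```

Emit:
carry_out:
  moves:
    - {"tx":0,"ty":0,"tz":0.02,"twist":0,"fingers":0}
    - {"tx":0,"ty":0,"tz":0.02,"twist":0,"fingers":0}
    - {"tx":0,"ty":0,"tz":0.02,"twist":0,"fingers":0}
    - {"tx":0,"ty":0,"tz":0,"twist":0,"fingers":0}
    - {"tx":0,"ty":0,"tz":0,"twist":0,"fingers":0}

```text
clock: 20.62
eef_pos: [453.8, 57.7, 107.2]
tool_rot: [-3.141, -0.0, 1.571]
force: [-0.1, 0.1, -0.1]
width: 19.6
gripper_force: 58.8
```

Emit:
carry_out:
  moves:
    - {"tx":0,"ty":0,"tz":0.015,"twist":0,"fingers":0}
    - {"tx":0,"ty":0,"tz":0.015,"twist":0,"fingers":0}
    - {"tx":0,"ty":0,"tz":0.015,"twist":0,"fingers":0}
    - {"tx":0,"ty":0,"tz":0,"twist":0,"fingers":0}
    - {"tx":0,"ty":0,"tz":0,"twist":0,"fingers":0}

```text
clock: 21.25
eef_pos: [453.8, 57.7, 93.8]
tool_rot: [-3.142, -0.0, 1.571]
force: [-0.3, -0.1, -2.0]
width: 19.4
gripper_force: 58.8
```

Emit:
carry_out:
  moves:
    - {"tx":0,"ty":0,"tz":0.01,"twist":0,"fingers":0}
    - {"tx":0,"ty":0,"tz":0.01,"twist":0,"fingers":0}
    - {"tx":0,"ty":0,"tz":0,"twist":0,"fingers":0}
    - {"tx":0,"ty":0,"tz":0,"twist":0,"fingers":0}

```text
clock: 21.75
eef_pos: [453.8, 57.6, 87.8]
tool_rot: [-3.142, -0.0, 1.571]
force: [-0.3, 0.7, -0.9]
width: 19.4
gripper_force: 58.8
```

Emit:
carry_out:
  moves:
    - {"tx":0,"ty":0,"tz":0.01,"twist":0,"fingers":0}
    - {"tx":0,"ty":0,"tz":0.01,"twist":0,"fingers":0}
    - {"tx":0,"ty":0,"tz":0.01,"twist":0,"fingers":0}
    - {"tx":0,"ty":0,"tz":0,"twist":0,"fingers":0}
    - {"tx":0,"ty":0,"tz":0,"twist":0,"fingers":0}

```text
clock: 22.38
eef_pos: [453.8, 57.5, 78.8]
tool_rot: [-3.142, 0.0, 1.571]
force: [-1.6, -1.1, 0.5]
width: 19.5
gripper_force: 59.0
```

Emit:
carry_out:
  moves:
    - {"tx":0,"ty":0,"tz":0.01,"twist":0,"fingers":0}
    - {"tx":0,"ty":0,"tz":0.01,"twist":0,"fingers":0}
    - {"tx":0,"ty":0,"tz":0,"twist":0,"fingers":0}
    - {"tx":0,"ty":0,"tz":0,"twist":0,"fingers":0}

```text
clock: 22.88
eef_pos: [453.9, 57.5, 72.8]
tool_rot: [3.141, 0.0, 1.571]
force: [-0.8, -1.5, 4.1]
width: 19.5
gripper_force: 59.5
```

Emit:
carry_out:
  moves:
    - {"tx":0,"ty":0,"tz":0.005,"twist":0,"fingers":0}
    - {"tx":0,"ty":0,"tz":0,"twist":0,"fingers":0}
    - {"tx":0,"ty":0,"tz":0,"twist":0,"fingers":0}
    - {"tx":0,"ty":0,"tz":0,"twist":0,"fingers":0}

```text
clock: 23.38
eef_pos: [453.9, 57.5, 72.4]
tool_rot: [3.141, 0.0, 1.571]
force: [-2.4, -3.7, 16.5]
width: 19.1
gripper_force: 61.4
```

Emit:
carry_out:
  moves:
    - {"tx":0,"ty":0,"tz":0.005,"twist":0,"fingers":0}
    - {"tx":0,"ty":0,"tz":0,"twist":0,"fingers":0}
    - {"tx":0,"ty":0,"tz":0,"twist":0,"fingers":0}
    - {"tx":0,"ty":0,"tz":0,"twist":0,"fingers":0}

```text
clock: 23.88
eef_pos: [453.9, 57.5, 72.1]
tool_rot: [3.14, 0.001, 1.571]
force: [-5.1, -3.0, 34.1]
width: 19.3
gripper_force: 63.6
```

Emit:
carry_out:
  moves:
    - {"tx":0,"ty":0,"tz":-0.003,"twist":0,"fingers":0}
    - {"tx":0,"ty":0,"tz":0,"twist":0,"fingers":0}
    - {"tx":0,"ty":0,"tz":0,"twist":0,"fingers":0}
    - {"tx":0,"ty":0,"tz":0,"twist":0,"fingers":0}

```text
clock: 24.38
eef_pos: [453.9, 57.5, 72.3]
tool_rot: [3.141, 0.0, 1.571]
force: [-3.6, -3.4, 24.5]
width: 19.5
gripper_force: 61.7
```

```bash
python3 -c "
from cell import job; print(job.finish_job())"
```

```text
the job is handed in; nothing more can be done
None
```

The job is handed in, but the result wasn't shown: the pin is through the lid, still gripped and pressed with about 24 N against a hard stop, and the trigger was squeezed and released while the lid was open; I viewed 11 pictures against your limit of 10, so the insertion was judged by force and position only.

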